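# Sort mill cover bolts by length in a gauge tray

## Robot

A 6-joint arm with a two-finger parallel gripper is mounted at the origin on the work surface. World frame = base frame: x ahead of the robot, y to its left, z up, the work surface at z = 0. Lengths are in m, angles in rad, forces in N, time in s.
With the tool pointing down it reaches from about 0.2 to 0.875 m from the base axis. Payload 3.4 kg.
Tool frame: the origin (TCP) lies at the very end of the fingers, on their centre line; the grasp point (between the pads) lies arm.grasp_offset behind it (arm.grasp_offset is the distance from the TCP to the grasp point, in m); z points along the fingers, y is the line along which they close (so a half turn about z gives the same grasp; the last joint's range is limited). The gripper opens to 94 mm and grips with 3 to 60 N. Pads are 16 mm wide; open, the fingers measure 119 mm over their backs; the gripper's body (75 mm by 177 mm) begins 78 mm behind the grasp point.
Start: joints at [-1.417, 0.276, 1.505, -0, 1.361, -0.121], TCP at [0.156, -0.553, 0.205] pointing down, gripper open.
Joint ranges: [-2.89, 2.89], [-0.75, 2.08], [0.22, 2.7], [-1.18, 4.32], [0.11, 2.71], [-2.7, 2.7]. Speed limits (rad/s): [2.57, 2.57, 3.14, 3.14, 3.14, 3.14].

## Interface

Orientations are given as a unit quaternion [w, x, y, z].
In Python, from station import arm, effector, kin, camera, get_calibration, workorder gives the robot as it stands. Calls block until the motion is done:
- arm.move_pose(position, orientation): joint-space move of the TCP to a pose.
- arm.move_straight(position, orientation=None, rate=0.15): straight line of the TCP; orientation=None keeps the orientation; rate is the mean speed in m/s.
- arm.goto_joints(angles): joint-space move.
- effector.ungrasp() and effector.close_gripper(): open the fingers fully, or close them until they stop; the grip force is fixed at half the most.
- arm.pause(seconds).
- kin.inverse_kinematics(position, orientation): joint angles nearest the present ones, or None.
- arm.get_obs(): the state.
- camera(name): name is "side" or "top"; returns the picture (420x560x3 uint8, blue, green, red); there is no depth.
- get_calibration(name): a dict with "fov_y" (degrees; the focal length in pixels is half the picture's height over the tangent of half this angle, whatever the lens; pixels are square), "cx", "cy" (the principal point, pixels), "R" (3x3) and "t" (3): a world point X has camera coordinates R X + t. Camera axes: x right, y down, z forward; pixel columns grow to the right and rows downward; lengths in m; the calibration is good to about 2 mm. A picture is of the moment at which its call begins. get_calibration takes no time and is no camera call.
A pose or a line that the arm cannot do raises arm.Unreachable and nothing moves.
- workorder.hand_in(): hands the job in; it is judged then, once.
The state is a dict: "t": time; "q": joint angles; "qd": joint speeds; "joint_torque": joint torques, N m; "position": TCP position; "tool_rot": TCP orientation; "force": force on the tool from outside, world axes, zero at the start; "wrist_torque": the same for the moment, N m; "finger_gap": finger opening in m; "gripper_force": force on a finger pad.
Only numpy, scipy, OpenCV 4.12 (cv2) and the standard library are available. Lean on these libraries where they do the work, as an engineer would, in place of code of your own. Each camera call takes 0.05 s, during which the arm holds its last target. There are 200 camera calls.

## Task

Two of the mill's cover bolts, a short one and a medium one, lie loose on the gauge tray; the long one is already in its slot. Slide each loose bolt along the tray, without lifting it off, so that it drops into the gauge slot that matches its length (the shortest slot it fits) and lies flat in it; then slide the clear cover fully shut over the slots. Leave the long bolt in its slot and the wrench, bowl and cap where they are.

Things in the scene. Friction and masses are not known exactly. Their poses are not given: they have to be found in the camera images.
- tray: fixed aluminium gauge tray on the table, flat deck 28 mm above the table, 295 mm (x, from -165 to +130 mm) by 400 mm (y, within +-200 mm); steel side lips rise 10 mm above the deck at y = +-203 mm, no lip at the near edge. Origin at table height; +x points away from the robot. The bolts lie on its near part (x below 0); the slot blocks fill x = 0 to 50 mm (slot centres at x = 25 mm, y = -130, 0 and +130 mm); the open cover lies beyond them.
- slot_short: steel block 50 (x) x 130 (y) mm let into the tray, top flush with the tray's deck, with one open-topped slot, centred, 65 mm long (along its y) and 28 mm wide (along its x), 22 mm deep below the deck, white floor 6 mm above the table: the gauge slot for the short bolt. Origin: centre of the block's underside, at table height. The three blocks stand side by side in any order.
- slot_medium: steel block 50 (x) x 130 (y) mm let into the tray, top flush with the tray's deck, with one open-topped slot, centred, 90 mm long (along its y) and 28 mm wide (along its x), 22 mm deep below the deck, white floor 6 mm above the table: the gauge slot for the medium bolt. Origin: centre of the block's underside, at table height. The three blocks stand side by side in any order.
- slot_long: steel block 50 (x) x 130 (y) mm let into the tray, top flush with the tray's deck, with one open-topped slot, centred, 115 mm long (along its y) and 28 mm wide (along its x), 22 mm deep below the deck, white floor 6 mm above the table: the gauge slot for the long bolt. Origin: centre of the block's underside, at table height. The three blocks stand side by side in any order. Filled already.
- bolt_short_mid (a point): hexagon bolt, dark steel, with a nut run on to its end, lying on its flats; 55 mm long over all, head and nut 18 mm across flats (head 8 mm thick, its nut 10 mm thick, ending 1 mm short of the tip), bare shank 12 mm diameter between them. Point: on the bolt's axis, half-way along it. Its y axis runs along the bolt, head at -y, nut at +y. About 75 g. Starts on the deck.
- bolt_medium_mid (a point): hexagon bolt, dark steel, with a nut run on to its end, lying on its flats; 80 mm long over all, head and nut 18 mm across flats (head 8 mm thick, its nut 10 mm thick, ending 1 mm short of the tip), bare shank 12 mm diameter between them. Point: on the bolt's axis, half-way along it. Its y axis runs along the bolt, head at -y, nut at +y. About 95 g. Starts on the deck.
- bolt_long_mid (a point): hexagon bolt, dark steel, with a nut run on to its end, lying on its flats; 105 mm long over all, head and nut 18 mm across flats (head 8 mm thick, its nut 10 mm thick, ending 1 mm short of the tip), bare shank 12 mm diameter between them. Point: on the bolt's axis, half-way along it. Its y axis runs along the bolt, head at -y, nut at +y. About 120 g. Already in its slot.
- cover (a joint): travel of the clear plastic cover in m: it slides towards the robot along the tray's -x; 0 = fully open, 0.07 = fully shut against its stop, covering the three slots. Starts nearly open (0 to 0.012). Slides with about 1.5 N of friction and stays where it is left. The plate is 50 (x) x 388 (y) x 4 mm, its underside 2 mm above the deck; fully open it spans tray x = 70 to 120 mm. Bolts that stand proud of the deck block it.
- cover_rib (a point): centre of the black upright rib on the cover, 8 mm thick (tray x), 120 mm long (tray y), standing 22 mm above the cover plate (its top 56 mm above the table, the cover plate's top 34 mm); at tray x = 80 mm when fully open and 10 mm when shut. Push on its far face to shut the cover.
- wrench: bystander: steel wrench, 190 mm, lying on the table to the right of the tray
- bowl: bystander: steel bowl, 120 mm across and 50 mm high, to the left of the tray; origin under its centre
- clamp_cap: bystander: round steel cap, 60 mm across, 35 mm high, to the left of the tray; origin under its centre
There are look-alikes about, which are no part of the job. What is shaped like the part that bears bolt_medium_mid but orange or turquoise is not meant.

How it is judged:
On the way, in this order (a step that is already met when the one before it is completed fails the run):
1. short and medium bolts lie in their own slots, cover still open (x of bolt_short_mid in the frame of slot_short between -0.012 and 0.012 m and y of bolt_short_mid in the frame of slot_short between -0.009 and 0.009 m and z of bolt_short_mid in the frame of slot_short below 0.022 m and angle between the y axis of bolt_short_mid and the y axis of slot_short, either way round below 0.2 rad and x of bolt_medium_mid in the frame of slot_medium between -0.012 and 0.012 m and y of bolt_medium_mid in the frame of slot_medium between -0.009 and 0.009 m and z of bolt_medium_mid in the frame of slot_medium below 0.022 m and angle between the y axis of bolt_medium_mid and the y axis of slot_medium, either way round below 0.2 rad and x of bolt_long_mid in the frame of slot_long between -0.012 and 0.012 m and y of bolt_long_mid in the frame of slot_long between -0.009 and 0.009 m and z of bolt_long_mid in the frame of slot_long below 0.022 m and angle between the y axis of bolt_long_mid and the y axis of slot_long, either way round below 0.2 rad and value of joint cover below 0.03 m), for 0.2 s.
2. cover fully shut over the slots (value of joint cover above 0.065 m), for 0.2 s.
At the end, for the whole second after the job is handed in: All three bolts lie at rest in the slots of their own length (middle within 12 mm across and 9 mm along the slot's centre, middle less than 22 mm above the table, in line within 0.2 rad) and the cover is shut (joint over 0.065) (x of bolt_short_mid in the frame of slot_short between -0.012 and 0.012 m and y of bolt_short_mid in the frame of slot_short between -0.009 and 0.009 m and z of bolt_short_mid in the frame of slot_short below 0.022 m and angle between the y axis of bolt_short_mid and the y axis of slot_short, either way round below 0.2 rad and x of bolt_medium_mid in the frame of slot_medium between -0.012 and 0.012 m and y of bolt_medium_mid in the frame of slot_medium between -0.009 and 0.009 m and z of bolt_medium_mid in the frame of slot_medium below 0.022 m and angle between the y axis of bolt_medium_mid and the y axis of slot_medium, either way round below 0.2 rad and x of bolt_long_mid in the frame of slot_long between -0.012 and 0.012 m and y of bolt_long_mid in the frame of slot_long between -0.009 and 0.009 m and z of bolt_long_mid in the frame of slot_long below 0.022 m and angle between the y axis of bolt_long_mid and the y axis of slot_long, either way round below 0.2 rad and value of joint cover above 0.065 m and linear speed of each of bolt_short, bolt_medium, bolt_long below 0.02 m/s); the robot touches nothing.
It fails at once if the short or medium bolt is lifted off the tray (its middle over 18 mm above where it lies on the deck) (height (world z) of any of bolt_short_mid, bolt_medium_mid above 0.055 m).
It fails at once if the long bolt is taken out of its slot (height (world z) of bolt_long_mid above 0.035 m).
It fails at once if the wrench, bowl or cap is moved more than 30 mm (distance of any of wrench, bowl, clamp_cap from where it was at the start of the episode above 0.03 m).
It also fails if it takes over 72 s, if anything falls off the work surface, if the arm or the gripper's body presses on something with over 40 N, if the wrist force passes 120 N, or if a joint passes its speed limit or range.

## Working session

There is one attempt and no reset: what is moved stays moved. The work goes in short steps, each a Python script; the robot and the scene stay as the last script left them, time stands still between calls to the robot, and variables do not carry over. Pictures are saved under pics/ and viewed, at most 10 in all, crops included, and the job is handed in when it is done.

```bash
mkdir -p pics; python3 - <<'E'
from station import arm, effector, kin, camera, get_calibration
import cv2
for n in("top","side"):
    cv2.imwrite(f"pics/{n}0.png",camera(n)); print(n,get_calibration(n))
o=arm.get_obs(); print(o, arm.grasp_offset)
E
```

```text
top {'fov_y': 54.31754723679973, 'cx': 278.60682652013054, 'cy': 209.76126947330854, 'R': array([[ 0.12042059, -0.99271604,  0.00370755],
       [-0.97043373, -0.11850298, -0.21027463],
       [ 0.20918236,  0.02172346, -0.97763533]]), 't': array([-0.04881761,  0.53141707,  0.94856588])}
side {'fov_y': 42.04568014306408, 'cx': 279.68045439672204, 'cy': 209.75081197215223, 'R': array([[-0.80921611, -0.58734271,  0.01406518],
       [-0.38359143,  0.51006002, -0.76986777],
       [ 0.44500214, -0.62838469, -0.63804842]]), 't': array([0.42210591, 0.22537668, 1.24031711])}
{'t': 0.1, 'q': array([-1.41699913e+00,  2.76503901e-01,  1.50596309e+00, -2.10145322e-05,
        1.36070449e+00, -1.20968457e-01]), 'qd': array([ 0.00035474, -0.00207211, -0.00234002,  0.00148278,  0.00050835,
       -0.00122507]), 'joint_torque': array([ 1.58037750e-03, -4.05457163e+01, -2.37779438e+01,  7.04804272e-02,
        2.99232092e-02, -4.69669897e-05]), 'position': array([ 0.15593808, -0.5529382 ,  0.20472444]), 'tool_rot': array([-7.89139901e-04,  9.90577203e-01,  1.36953209e-01, -2.32302780e-05]), 'force': array([-0.90788484,  0.32819892, -0.36775243]), 'wrist_torque': array([ 0.01320953,  0.03067352, -0.01395916]), 'gripper_force': 0.0, 'finger_gap': 0.09400526521586304} 0.0188
```

View pics/top0.png

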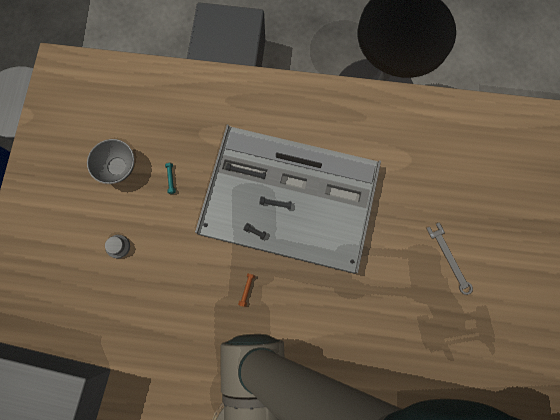

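View pics/side0.png

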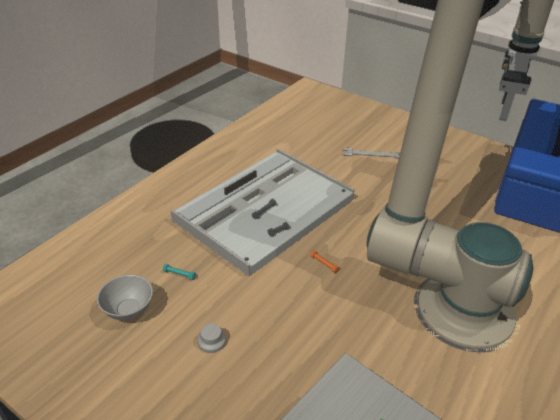

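The candidates for the medium bolt are the dark bolt on the deck at (277,203), the orange one at (248,290), the turquoise one at (171,178), the shorter dark one at (256,231) and the long one in its slot at (245,170). I choose the dark one at (277,203). Next I check it in a close crop.

```bash
python3 - <<'E'
import cv2
im=cv2.imread("pics/top0.png")
c=im[115:285,190:390]
cv2.imwrite("pics/crop0.png",cv2.resize(c,None,fx=4,fy=3.5294,interpolation=cv2.INTER_CUBIC)[:600])
E
```

```text
(no output)
```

View pics/crop0.png

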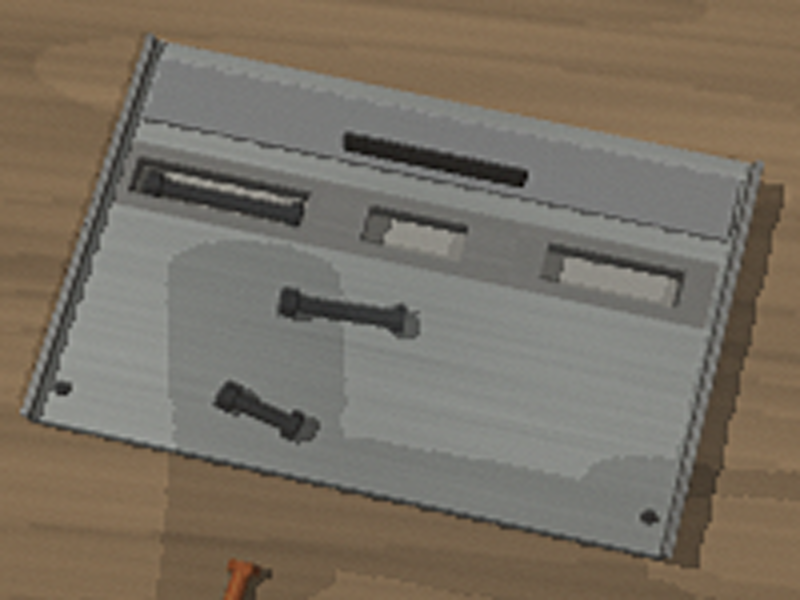

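The crop confirms it: both dark bolts lie on the deck, the medium at about (278,203) and the short at about (257,232). The slots from left to right are long (filled, ~(245,169)), short (empty, ~(294,181)) and medium (empty, ~(343,193)).

```bash
cat > h.py <<'E'
from station import arm, effector, kin, camera, get_calibration, workorder
import numpy as np, cv2
from scipy.spatial.transform import Rotation as Ro
def ray(n,uv,z):
    c=get_calibration(n); f=210/np.tan(np.radians(c["fov_y"]/2))
    o=-c["R"].T@c["t"]; d=c["R"].T@np.array([(uv[0]-c["cx"])/f,(uv[1]-c["cy"])/f,1])
    return (o+d*(z-o[2])/d[2])
def crop(p): return (190+p[0]/4-.4, 115+p[1]/3.5294-.4)
def down(yaw): # tool y axis (closing line) along world angle yaw
    y=np.array([np.cos(yaw),np.sin(yaw),0]); z=np.array([0,0,-1.]); x=np.cross(y,z)
    q=Ro.from_matrix(np.c_[x,y,z]).as_quat(); return q[[3,0,1,2]]
def blobs(n,im,roi,lo):
    x0,y0,x1,y1=roi; g=cv2.cvtColor(im,cv2.COLOR_BGR2GRAY)[y0:y1,x0:x1]
    m=(g<lo).astype(np.uint8)
    for c in cv2.findContours(m,cv2.RETR_EXTERNAL,cv2.CHAIN_APPROX_NONE)[0]:
        if cv2.contourArea(c)<15: continue
        p=cv2.boxPoints(cv2.minAreaRect(c))+[x0,y0]
        if np.linalg.norm(p[0]-p[1])>np.linalg.norm(p[1]-p[2]): p=np.roll(p,-1,0)
        a=(p[0]+p[1])/2; b=(p[2]+p[3])/2
        A,B=ray(n,a,.037),ray(n,b,.037); 
        print(n,((a+b)/2).round(1),"mid",((A+B)/2).round(4)[:2],"L",np.linalg.norm(A-B).round(4),"ang",np.degrees(np.arctan2(*(A-B)[1::-1])).round(1))
E
python3 - <<'E'
from h import *
sl={130:[(140,158),(312,192),(303,223),(130,192)],0:[(368,207),(467,228),(463,260),(362,240)],-130:[(550,243),(685,270),(680,305),(542,278)]}
C=[]
for y,p in sl.items():
    W=np.array([ray("top",crop(q),.028) for q in p]); C.append(W.mean(0)); print(y,W.mean(0).round(4),np.linalg.norm(W[0]-W[1]).round(4),np.linalg.norm(W[1]-W[2]).round(4))
d=C[0]-C[2]; print("spacing",np.linalg.norm(d),"tray y ang",np.degrees(np.arctan2(d[1],d[0])))
for q in [(30,420),(668,556)]: print("near edge",ray("top",crop(q),.028).round(4))
print("rib",ray("top",crop((437,158)),.056))
for n,roi in (("top",(236,192,302,242)),("side",(245,195,296,240))):
    im=cv2.imread(f"pics/{n}0.png")
    for lo in (80,90,100): print(lo); blobs(n,im,roi,lo)
E
```

```text
130 [0.6365 0.1159 0.028 ] 0.1147 0.0243
0 [ 0.6196 -0.012   0.028 ] 0.0655 0.0243
-130 [ 0.605  -0.1416  0.028 ] 0.0881 0.0264
spacing 0.2593705845841753 tray y ang 83.02844500063442
near edge [0.4545 0.2108 0.028 ]
near edge [ 0.4076 -0.192   0.028 ]
rib [ 0.6689205  -0.01930001  0.056     ]
80
top [256.4 231.7] mid [0.4758 0.0641] L 0.0657 ang 70.2
top [275.1 202.9] mid [0.554  0.0271] L 0.0799 ang 86.9
90
top [256.2 231.6] mid [0.476  0.0647] L 0.0669 ang 70.2
top [277.  203.1] mid [0.5541 0.0224] L 0.0898 ang 85.8
100
top [256.1 231.8] mid [0.4755 0.0649] L 0.0669 ang 70.3
top [276.9 203.1] mid [0.5542 0.0227] L 0.0903 ang 85.8
80
side [278.2 228.9] mid [0.4773 0.068 ] L 0.0575 ang -106.5
side [264.1 209.3] mid [0.5531 0.027 ] L 0.083 ang -95.0
90
side [278.2 228.9] mid [0.4772 0.0679] L 0.0597 ang -108.6
side [263.6 208.9] mid [0.5551 0.0265] L 0.0871 ang -92.6
100
side [278.2 228.9] mid [0.4772 0.0679] L 0.0622 ang -108.3
side [263.5 208.9] mid [0.5554 0.0266] L 0.0886 ang -90.9
side [249.1 196.4] mid [0.619  0.0083] L 0.0319 ang -95.1
```

```bash
cat >> h.py <<'E'
TA=np.radians(83.03); ty=np.array([np.cos(TA),np.sin(TA)]); tx=np.array([ty[1],-ty[0]])
O=np.array([.6202,-.0126])-.025*tx     # tray origin
def tray(x,y,z): return [*(O+x*tx+y*ty),z]
ZG=.0305
def best(p,yaw):
    q0=arm.get_obs()["q"]; c=[(abs(k[5]),w) for w in(yaw,yaw+np.pi) for k in [kin.inverse_kinematics(p,down(w))] if k is not None]
    return min(c)[1]
def st():
    o=arm.get_obs(); print("t",round(o["t"],2),"pos",o["position"].round(4),"gap",round(o["finger_gap"],4),"gf",round(o["gripper_force"],1),"F",o["force"].round(1))
E
python3 - <<'E'
from h import *
p=[.5545,.0268]; w=best([*p,.12],np.radians(86.5)); print(np.degrees(w))
arm.move_pose([*p,.12],down(w)); arm.move_straight([*p,ZG],rate=.08); st()
effector.close_gripper(); st()
flip=round((w-np.radians(86.5))/np.pi)*np.pi
arm.move_straight(tray(-.045,-.06,ZG),down(TA+flip),rate=.08)
arm.move_straight(tray(-.045,-.13,ZG),rate=.08); st()
im=camera("top"); im2=camera("side")
cv2.imwrite("pics/v1.png",np.hstack([cv2.resize(im[140:290,260:390],(400,460)),cv2.resize(im2[130:280,210:340],(400,460))]))
E
```

```text
266.5
t 3.88 pos [0.555  0.0268 0.031 ] gap 0.0937 gf 0.0 F [ 0.3  0.1 -0.4]
t 4.26 pos [0.5548 0.0267 0.0309] gap 0.0795 gf 30.0 F [ 0.1 -0.4  2. ]
t 6.58 pos [ 0.5346 -0.1342  0.0309] gap 0.08 gf 30.0 F [0.9 3.1 6.2]
```

View pics/v1.png

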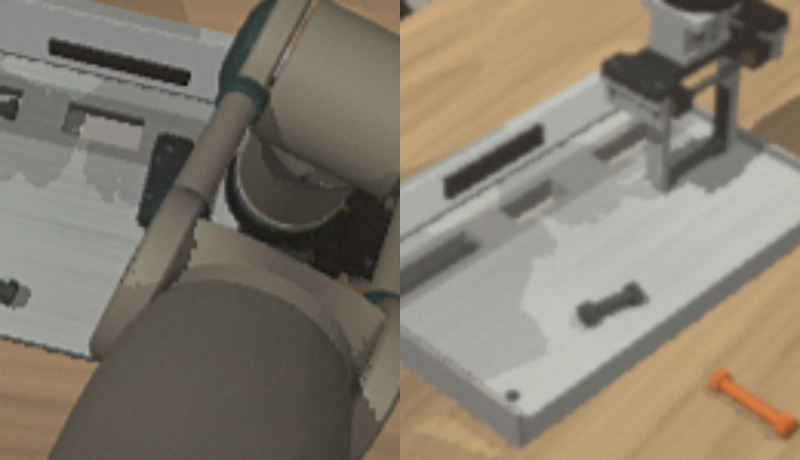

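The side view shows the medium bolt held end to end between the fingers on the deck (right half ~(690,165)), with the short bolt undisturbed.

```bash
python3 - <<'E'
from h import *
arm.move_straight(tray(.025,-.13,ZG),rate=.06); st()
effector.ungrasp(); arm.pause(.3); st()
arm.move_straight(tray(.025,-.13,.13),rate=.12)
p=[.4768,.0675]; 
w=best([*p,.12],np.radians(71)); print(np.degrees(w)); arm.move_pose([*p,.12],down(w)); st()
im=camera("top"); im2=camera("side")
cv2.imwrite("pics/v2.png",np.hstack([cv2.resize(im[140:290,260:390],(400,460)),cv2.resize(im2[130:280,210:340],(400,460))]))
E
```

```text
t 7.99 pos [ 0.6039 -0.142   0.0299] gap 0.0796 gf 30.0 F [-0.8 -0.1 -1.3]
t 8.75 pos [ 0.6044 -0.1416  0.0305] gap 0.094 gf 0.0 F [-0.5 -0.4 -0.5]
71.0
t 11.94 pos [0.477  0.0674 0.1199] gap 0.094 gf 0.0 F [-0.4 -0.3 -0.6]
```

View pics/v2.png

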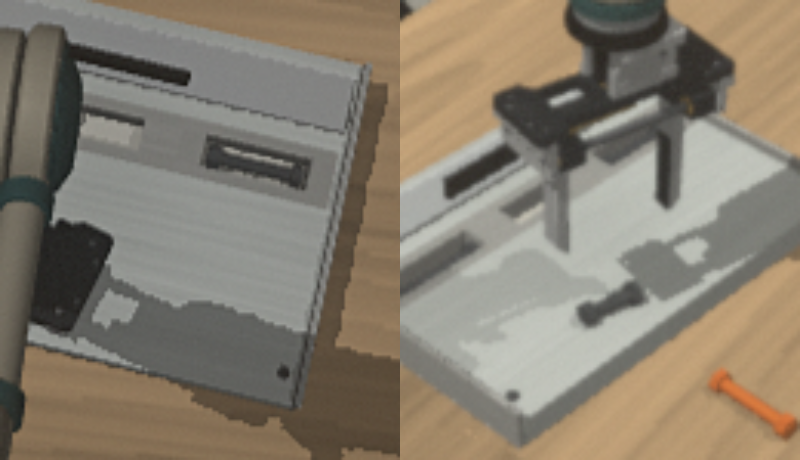

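The medium bolt lies flat in its slot (left half ~(257,162)). The short bolt is still at its place on the deck, under the open gripper.

```bash
python3 - <<'E'
from h import *
p=[.4768,.0675]
arm.move_straight([*p,ZG],rate=.08); st()
effector.close_gripper(); st()
arm.move_straight(tray(-.045,0,ZG),down(TA),rate=.08)
arm.move_straight(tray(.025,0,ZG),rate=.06); st()
effector.ungrasp(); arm.pause(.3); st()
arm.move_straight(tray(.025,0,.13),rate=.12)
arm.move_straight(tray(-.15,.0,.2),rate=.2); st()
im=camera("top"); im2=camera("side")
cv2.imwrite("pics/v3.png",np.hstack([cv2.resize(im[120:270,200:390],(480,380)),cv2.resize(im2[140:260,170:330],(320,240))[:].copy() if 0 else cv2.resize(im2[130:280,180:306],(320,380))]))
E
```

```text
t 13.31 pos [0.4773 0.0675 0.0309] gap 0.0938 gf 0.0 F [-0.2 -0.5 -0.2]
t 14.0 pos [0.4768 0.0676 0.0305] gap 0.0548 gf 30.0 F [-0.7  0.6  0.1]
t 16.75 pos [ 0.6199 -0.0126  0.0302] gap 0.0547 gf 30.0 F [ 0.1  0.1 -0.3]
t 17.82 pos [ 0.6202 -0.0126  0.0305] gap 0.094 gf 0.0 F [-0.4 -0.3 -1. ]
t 19.88 pos [0.4472 0.0085 0.1997] gap 0.0937 gf 0.0 F [ 0.6  0.6 -1. ]
```

View pics/v3.png

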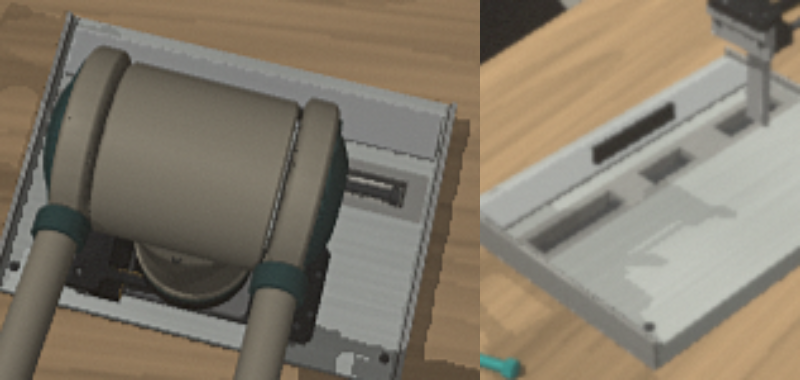

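```bash
python3 - <<'E'
from h import *
effector.close_gripper()
q=arm.get_obs()["q"].copy(); q[0]-=.9; arm.goto_joints(q); st()
im=camera("top"); im2=camera("side")
cv2.imwrite("pics/v4.png",np.hstack([cv2.resize(im[120:270,200:390],(480,380),interpolation=cv2.INTER_CUBIC),cv2.resize(im2[160:240,200:306],(320,380),interpolation=cv2.INTER_CUBIC)]))
E
```

```text
t 22.84 pos [ 0.2848 -0.3437  0.2   ] gap 0.0001 gf 0.0 F [ 0.7  1.4 -1.1]
```

View pics/v4.png

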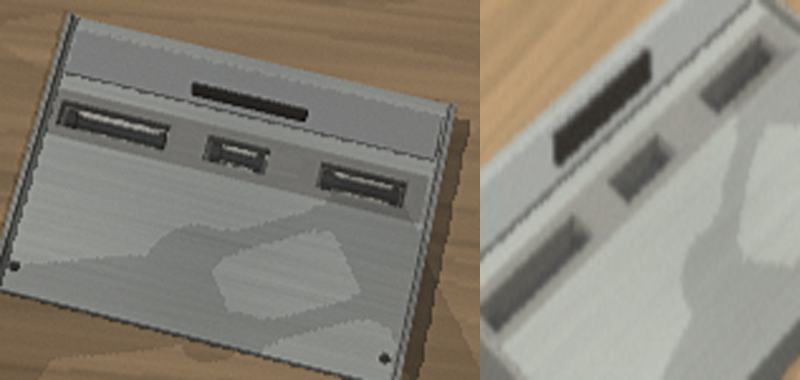

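All three bolts lie flat in their slots: long at ~(115,125), short at ~(237,155), medium at ~(362,186). The rib is still at the open end, ~(250,102). Next I shut the cover.

```bash
python3 - <<'E'
from h import *
q=arm.get_obs()["q"].copy(); q[0]+=.9; arm.goto_joints(q)
arm.move_pose(tray(.112,0,.13),down(TA)); arm.move_straight(tray(.112,0,.040),rate=.08); st()
f0=arm.get_obs()["force"][:2]@tx
for x in list(np.arange(.105,.03,-.01))+list(np.arange(.03,.012,-.002)):
    arm.move_straight(tray(x,0,.040),rate=.05)
    f=arm.get_obs()["force"][:2]@tx-f0; print(round(x,3),round(f,1),end="; ")
    if f>10: break
st()
arm.move_straight(tray(x+.02,0,.040),rate=.08); arm.move_straight(tray(x+.02,0,.2),rate=.2)
q=arm.get_obs()["q"].copy(); q[0]-=.9; arm.goto_joints(q); st()
im=camera("top"); im2=camera("side")
cv2.imwrite("pics/v5.png",np.hstack([cv2.resize(im[120:270,200:390],(480,380),interpolation=cv2.INTER_CUBIC),cv2.resize(im2[160:240,200:306],(320,380),interpolation=cv2.INTER_CUBIC)]))
E
```

```text
t 26.73 pos [ 0.7071 -0.0232  0.0407] gap 0.0004 gf 0.0 F [ 0.4 -0.6  0. ]
0.105 -1.1; 0.095 -0.7; 0.085 -1.4; 0.075 0.2; 0.065 -1.0; 0.055 -0.6; 0.045 -0.0; 0.035 -0.2; 0.03 -1.1; 0.028 0.9; 0.026 0.7; 0.024 0.3; 0.022 3.8; 0.02 8.7; 0.018 11.4; t 31.22 pos [ 0.6186 -0.0124  0.0403] gap 0.0006 gf 5.7 F [11.7 -1.8 -8.9]
t 34.55 pos [ 0.3827 -0.503   0.1988] gap 0.0001 gf 0.0 F [ 0.6 -0.5  1.4]
```

View pics/v5.png

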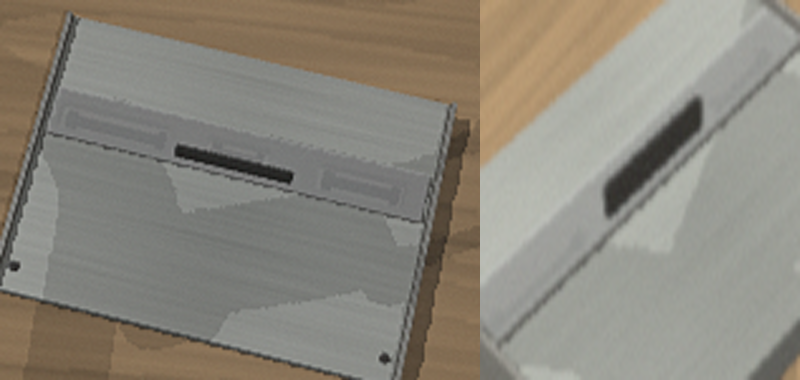

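The cover spans all three slots, with the rib at ~(234,165). The stop force rose where expected, at tray x ≈ 22 mm.

```bash
python3 - <<'E'
from h import *
print("rib tray x",(ray("top",(200+234/2.526,120+165/2.533),.056)[:2]-O)@tx)
print(workorder.hand_in())
E
```

```text
rib tray x 0.004824691359233205
the job is handed in; nothing more can be done
None
```

The short and medium bolts lie flat in their own slots, the long bolt is still in its slot, the cover is pushed shut against its stop, and the job is handed in (no verdict was returned).

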